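# Feel the soft and firm blades of the fruit gauges

## Robot

A 6-joint arm with a two-finger parallel gripper is mounted at the origin on the work surface. World frame = base frame: x ahead of the robot, y to its left, z up, the work surface at z = 0. Lengths are in m, angles in rad, forces in N, time in s.
With the tool pointing down it reaches from about 0.35 to 0.775 m from the base axis. Payload 7.3 kg.
Tool frame: the origin (TCP) lies at the very end of the fingers, on their centre line; the grasp point (between the pads) lies 19 mm behind it; z points along the fingers, y is the line along which they close (so a half turn about z gives the same grasp; the last joint's range is limited). The gripper opens to 92 mm and grips with 3 to 60 N. Pads are 19 mm wide; open, the fingers measure 130 mm over their backs; the gripper's body (75 mm by 190 mm) begins 47 mm behind the grasp point.
Start: joints at [-1.289, 0.342, 1.524, -0, 1.275, -0.146], TCP at [0.218, -0.478, 0.227] pointing down, gripper open.
Joint ranges: [-2.53, 2.53], [-0.77, 2.02], [0.04, 2.7], [-1, 4.14], [0.28, 2.66], [-3.11, 3.11]. Speed limits (rad/s): [2.57, 2.57, 3.14, 3.14, 3.14, 3.14].

## Interface

Orientations are given as a unit quaternion [x, y, z, w].
In Python, from bench import * gives the robot as it stands.
- The arm moves only by the tool send_rows, never from a script. Its argument "plan" is a list of rows, each an object of numbers: "dx", "dy", "dz": the shift along the tool's x, y, z in mm; "rx", "ry", "rz": the turn, a rotation vector about the tool's x, y, z in rad. In form: [{"dx": .., "dy": .., "dz": .., "rx": .., "ry": .., "rz": ..}, ...]. A call has 1 to 10 rows; each row shifts and turns the commanded pose from where the row before left it, along the tool's axes as they then stand; what a row does not reach is not made up. A row lasts 1/12 s, in which the tool goes at most 41.7 mm and 7.16 degrees, less where a joint would pass 70% of its speed; a pose out of reach is approached as far as the arm can. A call with a gripper value outside its range is refused whole. "jaw" is the closure, from -1 (fully open) to 1 (shut), so that 0 is half open, set as the call begins (left out, the last holds). The fingers move at their own pace and stop on an object; the grip force is fixed at half the most. Time passes only in rows, so rows that do not move let the fingers close. It gives the time, the measured TCP pose, the force, the opening and the grip force at its end, in the units of the state.
- sense(): the state, without advancing time (a new reading comes with each control period).
- read_camera(name): name is "side" or "top" or "wrist"; returns the picture (420x560x3 uint8, red, green, blue); there is no depth.
- camera_info(name): a dict with "fx", "fy", "cx", "cy" (pixels), "R" (3x3) and "t" (3): a world point X has camera coordinates R X + t. Camera axes: x right, y down, z forward; pixel columns grow to the right and rows downward; lengths in m; the calibration is good to about 2 mm. A picture is of the moment at which its call begins: read the wrist's pose just before it. camera_info takes no time and is no camera call; for the wrist camera it gives the pose at the moment of the call.
- finish_job(): hands the job in; it is judged then, once.
Trained networks look in the newest picture that a camera, given by its name, has taken for a name from the list of things; names that differ only in an ending like _2 or _b are one class to them, and where a whole thing is asked for, a point or a joint stands for the part that bears it (a point fixed in the world has none). Each returns a list of dicts, best first, with "p" (0 to 1); they miss things now and then, are a little off and sometimes report something else, mostly with a low value. They report only what shows in the picture. A call takes as long as a camera call. They do not tell look-alikes from the thing itself.
- outline_of(label, camera): "pixels" (420x560 bool, what is visible of it).
- pinpoint(label, camera): "at" ([x, y, z] in m, in the coordinates of the camera as it stood for that picture, good to about 4 mm: a listed point, or the origin of a listed thing).
The state is a dict: "clock": time; "qpos": joint angles; "joint_velocities": joint speeds; "joint_efforts": joint torques, N m; "eef_pos": TCP position; "eef_rot": TCP orientation; "force": force on the tool from outside, world axes, zero at the start; "torque": the same for the moment, N m; "gripper_width": finger opening in m; "grip_force": force on a finger pad.
Only numpy, scipy, OpenCV 4.12 (cv2) and the standard library are available. Lean on these libraries where they do the work, as an engineer would, in place of code of your own. Each camera call takes 0.05 s, during which the arm holds its last target. There are 200 camera calls.

## Task

Before the fruit tasting, compare the soft and the firm reference blade: with closed fingers press the yellow pad at the free tip of its spring blade down from above until the blade is on its stop, keep it there for a second and let it spring back up, then do the same with the green one. Leave the red-padded blade and the white mug alone.

Things in the scene. Friction and masses are not known exactly. Their poses are not given: they have to be found in the camera images.
- yellow_tip (a point): Soft gauge: centre of the top face of the yellow pad (40 mm across, 8 thick) on the free tip of a level steel blade 24 mm wide; 62 mm above the table at rest. Own +x runs along the blade to its clamp, z up. The pad swings down about a line 92 mm along +x until the rubber stop 24 mm lower (38 mm up, tilted 15 deg). Spring: 0.4 N at first, 4.2 N at the stop; springs back by itself.
- green_tip (a point): Firm gauge, same shape, size, axes and 24 mm travel to the stop as the yellow one, with a green pad; this point is the centre of the pad's top face, 62 mm above the table at rest. Spring: 0.9 N at first, 9 N at the stop, hard contact beyond; springs back by itself.
- red_tip (a point): Extra-firm gauge, same shape, with a red pad: a bystander. Point as on the others. Each gauge is fixed: base plate 180 x 64 x 10 mm, dark clamp block with its centre 130 mm along +x from the pad centre, 44 mm wide, top 69 mm above the table. The three stand side by side in any order, turned up to 30 deg, pads towards the robot.
- mug_center (a point): White ceramic mug, 80 mm across and 92 mm high with a handle at its side, standing loose on the table beyond the gauges; this point is its centre, half-way up. A bystander.
Mind the look-alikes: they are no part of the job. What is shaped like the part that bears yellow_tip but blue or orange is not meant.

How it is judged:
By the outcome, as a careful person would: the job done as asked, in the order asked, and still so for the second after the job is handed in, with the robot touching nothing.
It also fails if it takes over 38 s, if anything falls off the work surface, if the arm or the gripper's body presses on something with over 40 N, if the wrist force passes 120 N, or if a joint passes its speed limit or range.

## Working session

There is one attempt and no reset: what is moved stays moved. The work goes in short steps, Python scripts to look and compute and a tool call to move; the robot and the scene stay as the last step left them, time stands still between calls to the robot, and variables do not carry over. Pictures are saved under pics/ and viewed, at most 10 in all, crops included, and the job is handed in when it is done.

Besides the shell and the picture viewer there is one more tool, called as name(argument=value, ...), one argument or row to a line, values as JSON. send_rows: Moves the arm, as the interface text tells. Its arguments: {"type":"object","properties":{"plan":{"type":"array"},"jaw":{"type":"number"}},"required":["plan"]}

```bash
mkdir -p pics; python3 - <<'E'
from bench import *
import cv2,numpy as np
s=sense();print(s['clock'],s['eef_pos'],s['eef_rot'],s['gripper_width'])
for c in ('top','side'):
    im=read_camera(c);cv2.imwrite(f'pics/{c}0.png',im[:,:,::-1]);k=camera_info(c);R=np.array(k['R']);t=np.array(k['t'])
    for l in ('yellow_tip','green_tip','red_tip','mug_center'):
        for d in pinpoint(l,c)[:3]:
            X=R.T@(np.array(d['at'])-t);p=d['at'];print(c,l,round(d['p'],2),X.round(3),round(k['fx']*p[0]/p[2]+k['cx']),round(k['fy']*p[1]/p[2]+k['cy']))
E
```

```text
0.0 [ 0.21768711 -0.47727847  0.2260502 ] [ 9.77212256e-01  2.12263040e-01 -6.54482167e-05 -7.77736195e-04] 0.09173280579135792
top yellow_tip 0.88 [ 0.54  -0.465  0.059] 425 199
top yellow_tip 0.8 [ 0.502 -0.05   0.061] 264 215
top yellow_tip 0.73 [0.27  0.016 0.062] 238 308
top green_tip 0.65 [ 0.448 -0.257  0.065] 345 235
top red_tip 0.71 [0.444 0.194 0.058] 168 239
top mug_center 0.59 [ 0.742 -0.131  0.049] 294 125
side yellow_tip 0.87 [ 0.503 -0.048  0.06 ] 299 226
side yellow_tip 0.74 [0.27  0.012 0.064] 422 256
side yellow_tip 0.66 [ 0.54  -0.469  0.062] 293 123
side green_tip 0.76 [ 0.445 -0.256  0.063] 328 168
side red_tip 0.72 [0.444 0.193 0.06 ] 328 334
side mug_center 0.59 [ 0.74  -0.131  0.042] 194 198
```

View pics/top0.png

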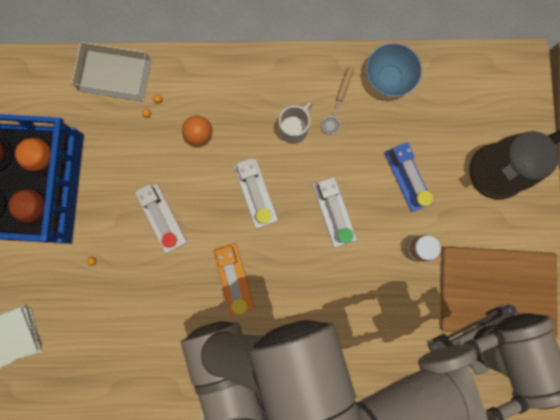

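View pics/side0.png

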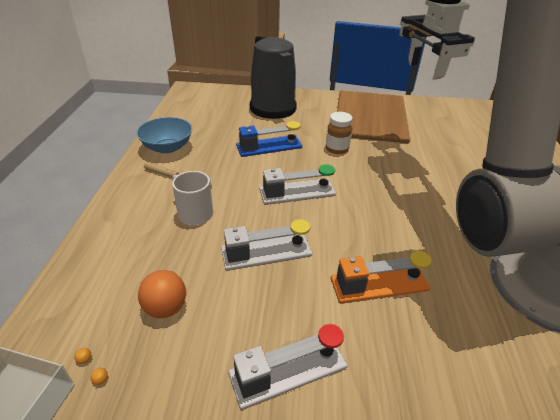

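The top view shows three white-based gauges: red pad (168,239), yellow (264,215) and green (345,235). The blue (425,199) and orange (238,308) look-alikes also carry yellow pads. The side view agrees, with the true yellow pad at (299,226) and the mug behind it. Both blades run about 20° from +x towards +y, close to the tool's current 24.5°.

send_rows(
  plan=[
    {"dx":29,"dy":-18,"dz":4},
    {"dx":29,"dy":-18,"dz":4},
    {"dx":29,"dy":-18,"dz":4},
    {"dx":29,"dy":-18,"dz":4},
    {"dx":29,"dy":-18,"dz":4},
    {"dx":29,"dy":-18,"dz":4},
    {"dx":29,"dy":-18,"dz":4},
    {"dx":29,"dy":-18,"dz":4},
    {"dx":29,"dy":-18,"dz":4},
    {"dx":29,"dy":-18,"dz":4},
  ],
  jaw=1,
)

```text
schema error: expected keys dx, dy, dz, rx, ry, rz
```

send_rows(
  plan=[
    {"dx":29,"dy":-18,"dz":4},
    {"dx":29,"dy":-18,"dz":4},
    {"dx":29,"dy":-18,"dz":4},
    {"dx":29,"dy":-18,"dz":4},
    {},
    {},
  ],
)

```text
schema error: expected keys dx, dy, dz, rx, ry, rz
```

```bash
cat > h.py <<'E'
from bench import *
import cv2,numpy as np
from scipy.spatial.transform import Rotation as Ro
def look(label,name=None,cams=('wrist','top','side')):
    for c in cams:
        k=camera_info(c);im=read_camera(c);R=np.array(k['R']);t=np.array(k['t'])
        if name and c=='wrist':cv2.imwrite(f'pics/{name}.png',im[:,:,::-1])
        for l in label:
            for d in pinpoint(l,c)[:3]:
                X=R.T@(np.array(d['at'])-t);p=d['at'];print(c,l,round(d['p'],2),X.round(4),round(k['fx']*p[0]/p[2]+k['cx']),round(k['fy']*p[1]/p[2]+k['cy']))
def rel(target):
    s=sense();Rt=Ro.from_quat(s['eef_rot'])
    print('clk',s['clock'],'tcp',s['eef_pos'].round(4) if hasattr(s['eef_pos'],'round') else s['eef_pos'],'F',np.round(s['force'],2),'xang',np.degrees(np.arctan2(*Rt.as_matrix()[[1,0],0])).round(1),'tilt',Rt.as_matrix()[:,2].round(3),'w',s['gripper_width'])
    print('tool mm',(Rt.inv().apply(np.array(target)-s['eef_pos'])*1000).round(1))
E
python3 - <<'E'
from h import *
rel([.502,-.049,.062]);look(['yellow_tip','green_tip'],'w1')
E
```

```text
clk 0.5 tcp [ 0.2178 -0.4777  0.2267] F [-0.72  0.4   0.47] xang 24.5 tilt [ 0. -0. -1.] w 0.0915808236215606
tool mm [ 436.4 -272.2  164.7]
top yellow_tip 0.92 [0.272  0.014  0.0623] 239 307
top yellow_tip 0.87 [ 0.5375 -0.4666  0.0604] 425 200
top yellow_tip 0.75 [ 0.5024 -0.0485  0.0578] 263 215
top green_tip 0.87 [ 0.4468 -0.259   0.0632] 346 236
side yellow_tip 0.94 [0.2675 0.0106 0.0658] 423 255
side yellow_tip 0.73 [ 0.5421 -0.4688  0.0611] 293 123
side yellow_tip 0.68 [ 0.4996 -0.0464  0.0607] 300 226
side green_tip 0.85 [ 0.4433 -0.2586  0.0588] 328 169
```

View pics/w1.png

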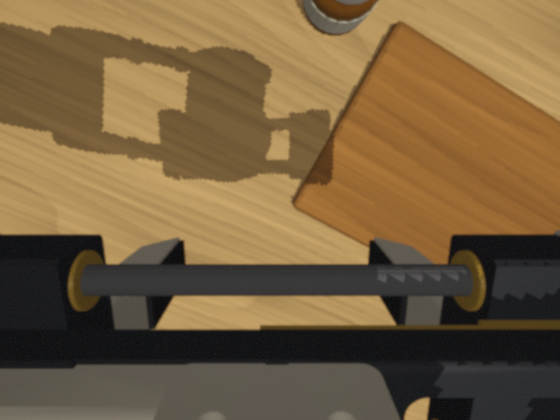

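The wrist view shows only the open fingers and the cutting board, and no gauge is in sight. The arm didn't move because each row must carry all six keys, so I'm resending with them.

send_rows(
  plan=[
    {"dx":29,"dy":-18,"dz":4,"rx":0,"ry":0,"rz":0},
    {"dx":29,"dy":-18,"dz":4,"rx":0,"ry":0,"rz":0},
    {"dx":29,"dy":-18,"dz":4,"rx":0,"ry":0,"rz":0},
    {"dx":29,"dy":-18,"dz":4,"rx":0,"ry":0,"rz":0},
    {"dx":29,"dy":-18,"dz":4,"rx":0,"ry":0,"rz":0},
    {"dx":29,"dy":-18,"dz":4,"rx":0,"ry":0,"rz":0},
    {"dx":29,"dy":-18,"dz":4,"rx":0,"ry":0,"rz":0},
    {"dx":29,"dy":-18,"dz":4,"rx":0,"ry":0,"rz":0},
    {"dx":29,"dy":-18,"dz":4,"rx":0,"ry":0,"rz":0},
    {"dx":29,"dy":-18,"dz":4,"rx":0,"ry":0,"rz":0},
  ],
  jaw=1,
)

```text
clock: 1.78
eef_pos: [0.4077, -0.1921, 0.1868]
eef_rot: [0.977, 0.212, 0.0, 0.0]
force: [0.5, 0.3, 0.4]
gripper_width: 0.0301
grip_force: 0.0
```

send_rows(
  plan=[
    {"dx":29,"dy":-18,"dz":4,"rx":0,"ry":0,"rz":0},
    {"dx":29,"dy":-18,"dz":4,"rx":0,"ry":0,"rz":0},
    {"dx":29,"dy":-18,"dz":4,"rx":0,"ry":0,"rz":0},
    {"dx":29,"dy":-18,"dz":4,"rx":0,"ry":0,"rz":0},
    {"dx":0,"dy":0,"dz":0,"rx":0,"ry":0,"rz":0},
    {"dx":0,"dy":0,"dz":0,"rx":0,"ry":0,"rz":0},
  ],
)

```text
clock: 2.28
eef_pos: [0.4831, -0.0786, 0.1704]
eef_rot: [0.977, 0.214, -0.0, -0.0]
force: [-0.6, -1.1, 0.0]
gripper_width: 0.0002
grip_force: 0.0
```

```bash
python3 - <<'E'
from h import *
rel([.502,-.049,.062]);look(['yellow_tip','green_tip'],'w2',('wrist','side'))
E
```

```text
clk 2.2833 tcp [ 0.4831 -0.0786  0.1704] F [-0.63 -1.11  0.03] xang 24.7 tilt [-0.001 -0.    -1.   ] w 0.00023021226743685257
tool mm [ 29.6 -18.9 108.4]
wrist yellow_tip 0.88 [ 0.4992 -0.0517  0.0668] 254 175
wrist green_tip 0.73 [ 0.4455 -0.2564  0.0652] 441 326
side yellow_tip 0.83 [0.2691 0.0098 0.064 ] 422 255
side yellow_tip 0.63 [ 0.5007 -0.0472  0.0642] 300 225
side yellow_tip 0.53 [ 0.5417 -0.4673  0.0633] 293 123
side green_tip 0.52 [ 0.4458 -0.2535  0.0614] 327 169
side green_tip 0.44 [0.4405 0.1908 0.0609] 330 333
```

View pics/w2.png

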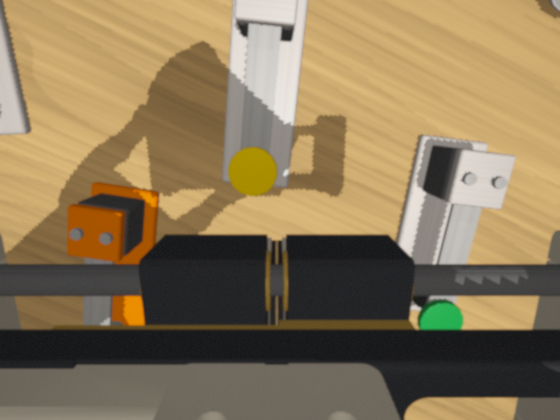

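The wrist view shows the true yellow pad at (253,171) on the white base, the green pad at (441,320), and the fingers closed. I'll aim about 5 mm outward of the pad centre, because the inner finger edge will carry the contact as the pad tilts.

send_rows(
  plan=[
    {"dx":12,"dy":-10,"dz":10,"rx":0,"ry":0,"rz":0},
    {"dx":11,"dy":-10,"dz":20,"rx":0,"ry":0,"rz":0},
    {"dx":0,"dy":0,"dz":25,"rx":0,"ry":0,"rz":0.08},
    {"dx":0,"dy":0,"dz":25,"rx":0,"ry":0,"rz":0},
    {"dx":0,"dy":0,"dz":15,"rx":0,"ry":0,"rz":0},
    {"dx":0,"dy":0,"dz":0,"rx":0,"ry":0,"rz":0},
    {"dx":0,"dy":0,"dz":0,"rx":0,"ry":0,"rz":0},
  ],
)

```text
clock: 3.17
eef_pos: [0.4949, -0.0528, 0.0756]
eef_rot: [0.985, 0.172, -0.001, -0.0]
force: [0.3, -0.8, 1.3]
gripper_width: 0.0008
grip_force: 0.0
```

```bash
python3 - <<'E'
from h import *
rel([.501,-.049,.062]);look(['yellow_tip'],'w3',('wrist','side'))
cv2.imwrite('pics/s3.png',cv2.resize(read_camera('side')[160:300,200:400,::-1],None,fx=3,fy=3))
E
```

```text
clk 3.1667 tcp [ 0.4949 -0.0528  0.0756] F [ 0.3  -0.79  1.29] xang 19.9 tilt [-0.001  0.    -1.   ] w 0.0008025868349597845
tool mm [ 7.  -1.5 13.6]
wrist yellow_tip 0.94 [ 0.5015 -0.0522  0.0667] 279 240
side yellow_tip 0.98 [0.2679 0.0109 0.0652] 423 256
side yellow_tip 0.72 [ 0.5012 -0.0469  0.0598] 299 227
side yellow_tip 0.67 [ 0.543  -0.4665  0.0616] 293 123
```

View pics/s3.png

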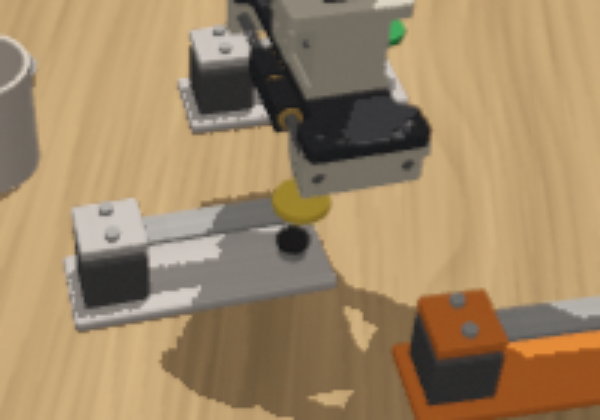

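The crop shows the yellow pad at (300,200) free, with the end of the gripper body in front and above it hiding the fingers. The estimates agree to about 3 mm, so I'll press down.

send_rows(
  plan=[
    {"dx":2,"dy":-1,"dz":5,"rx":0,"ry":0,"rz":0},
    {"dx":0,"dy":0,"dz":5,"rx":0,"ry":0,"rz":0},
    {"dx":0,"dy":0,"dz":4,"rx":0,"ry":0,"rz":0},
    {"dx":0,"dy":0,"dz":4,"rx":0,"ry":0,"rz":0},
    {"dx":0,"dy":0,"dz":4,"rx":0,"ry":0,"rz":0},
    {"dx":0,"dy":0,"dz":4,"rx":0,"ry":0,"rz":0},
    {"dx":0,"dy":0,"dz":3,"rx":0,"ry":0,"rz":0},
    {"dx":0,"dy":0,"dz":3,"rx":0,"ry":0,"rz":0},
    {"dx":0,"dy":0,"dz":0,"rx":0,"ry":0,"rz":0},
    {"dx":0,"dy":0,"dz":0,"rx":0,"ry":0,"rz":0},
  ],
)

```text
clock: 4.25
eef_pos: [0.4969, -0.0506, 0.0437]
eef_rot: [0.985, 0.173, 0.0, 0.0]
force: [-1.0, -0.0, 4.1]
gripper_width: 0.0009
grip_force: 1.7
```

send_rows(
  plan=[
    {"dx":0,"dy":0,"dz":2,"rx":0,"ry":0,"rz":0},
    {"dx":0,"dy":0,"dz":0,"rx":0,"ry":0,"rz":0},
  ],
)

```text
clock: 4.42
eef_pos: [0.4971, -0.0506, 0.0417]
eef_rot: [0.985, 0.173, 0.0, 0.0]
force: [-0.4, 1.1, 4.0]
gripper_width: 0.0004
grip_force: 1.8
```

send_rows(
  plan=[
    {"dx":0,"dy":0,"dz":1.5,"rx":0,"ry":0,"rz":0},
    {"dx":0,"dy":0,"dz":0,"rx":0,"ry":0,"rz":0},
  ],
)

```text
clock: 4.58
eef_pos: [0.4972, -0.0506, 0.0402]
eef_rot: [0.985, 0.173, 0.0, 0.0]
force: [0.9, 2.1, 4.3]
gripper_width: 0.0001
grip_force: 1.9
```

send_rows(
  plan=[
    {"dx":0,"dy":0,"dz":1,"rx":0,"ry":0,"rz":0},
    {"dx":0,"dy":0,"dz":0,"rx":0,"ry":0,"rz":0},
  ],
)

```text
clock: 4.75
eef_pos: [0.4972, -0.0506, 0.0393]
eef_rot: [0.985, 0.173, 0.0, 0.0]
force: [1.6, 2.4, 4.1]
gripper_width: 0.0006
grip_force: 1.9
```

send_rows(
  plan=[
    {"dx":0,"dy":0,"dz":1,"rx":0,"ry":0,"rz":0},
    {"dx":0,"dy":0,"dz":0,"rx":0,"ry":0,"rz":0},
  ],
)

```text
clock: 4.92
eef_pos: [0.4974, -0.0506, 0.0384]
eef_rot: [0.985, 0.173, 0.001, 0.0]
force: [1.8, 3.0, 6.5]
gripper_width: 0.0003
grip_force: 3.1
```

send_rows(
  plan=[
    {"dx":0,"dy":0,"dz":1,"rx":0,"ry":0,"rz":0},
    {"dx":0,"dy":0,"dz":0,"rx":0,"ry":0,"rz":0},
  ],
)

```text
clock: 5.08
eef_pos: [0.4976, -0.0506, 0.0378]
eef_rot: [0.985, 0.173, 0.001, 0.0]
force: [0.3, 2.7, 10.0]
gripper_width: 0.0004
grip_force: 4.6
```

At 10 N, well past the 4.2 N spring force, the blade is on its stop. I'll hold there and then release gently.

send_rows(
  plan=[
    {"dx":0,"dy":0,"dz":0,"rx":0,"ry":0,"rz":0},
    {"dx":0,"dy":0,"dz":0,"rx":0,"ry":0,"rz":0},
    {"dx":0,"dy":0,"dz":0,"rx":0,"ry":0,"rz":0},
    {"dx":0,"dy":0,"dz":0,"rx":0,"ry":0,"rz":0},
    {"dx":0,"dy":0,"dz":0,"rx":0,"ry":0,"rz":0},
    {"dx":0,"dy":0,"dz":0,"rx":0,"ry":0,"rz":0},
    {"dx":0,"dy":0,"dz":0,"rx":0,"ry":0,"rz":0},
    {"dx":0,"dy":0,"dz":0,"rx":0,"ry":0,"rz":0},
    {"dx":0,"dy":0,"dz":0,"rx":0,"ry":0,"rz":0},
    {"dx":0,"dy":0,"dz":0,"rx":0,"ry":0,"rz":0},
  ],
)

```text
clock: 5.92
eef_pos: [0.4975, -0.0506, 0.0379]
eef_rot: [0.985, 0.173, 0.001, 0.0]
force: [-0.2, 3.5, 8.3]
gripper_width: 0.0006
grip_force: 4.3
```

```bash
python3 - <<'E'
from h import *
rel([.501,-.049,.062])
cv2.imwrite('pics/s4.png',cv2.resize(read_camera('side')[160:300,200:400,::-1],None,fx=3,fy=3))
E
```

```text
clk 5.9167 tcp [ 0.4975 -0.0506  0.0379] F [-0.24  3.54  8.26] xang 19.9 tilt [ 0.002 -0.    -1.   ] w 0.0005899388045363045
tool mm [  3.9  -0.3 -24.1]
```

View pics/s4.png

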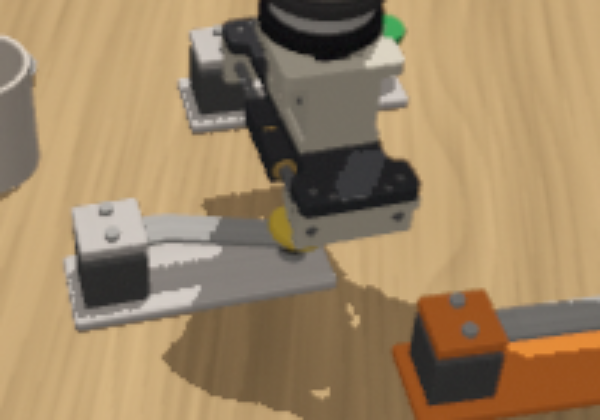

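The crop shows the blade bent down and the yellow pad on its stop at (292,240). I'll hold a little longer, lift slowly, then go over to green.

send_rows(
  plan=[
    {"dx":0,"dy":0,"dz":0,"rx":0,"ry":0,"rz":0},
    {"dx":0,"dy":0,"dz":0,"rx":0,"ry":0,"rz":0},
    {"dx":0,"dy":0,"dz":0,"rx":0,"ry":0,"rz":0},
    {"dx":0,"dy":0,"dz":0,"rx":0,"ry":0,"rz":0},
    {"dx":0,"dy":0,"dz":0,"rx":0,"ry":0,"rz":0},
    {"dx":0,"dy":0,"dz":-4,"rx":0,"ry":0,"rz":0},
    {"dx":0,"dy":0,"dz":-8,"rx":0,"ry":0,"rz":0},
    {"dx":0,"dy":0,"dz":-8,"rx":0,"ry":0,"rz":0},
    {"dx":0,"dy":0,"dz":-8,"rx":0,"ry":0,"rz":0},
    {"dx":0,"dy":0,"dz":-12,"rx":0,"ry":0,"rz":0},
  ],
)

```text
clock: 6.8
eef_pos: [0.496, -0.0506, 0.0773]
eef_rot: [0.985, 0.173, -0.001, -0.0]
force: [0.5, -0.1, -0.5]
gripper_width: 0.0005
grip_force: 0.0
```

send_rows(
  plan=[
    {"dx":0,"dy":0,"dz":-20,"rx":0,"ry":0,"rz":0},
    {"dx":0,"dy":0,"dz":-20,"rx":0,"ry":0,"rz":0},
    {"dx":-20,"dy":29,"dz":0,"rx":0,"ry":0,"rz":0},
    {"dx":-20,"dy":29,"dz":0,"rx":0,"ry":0,"rz":0},
    {"dx":-20,"dy":29,"dz":0,"rx":0,"ry":0,"rz":0},
    {"dx":-20,"dy":29,"dz":0,"rx":0,"ry":0,"rz":0},
    {"dx":-20,"dy":29,"dz":0,"rx":0,"ry":0,"rz":0},
    {"dx":-20,"dy":29,"dz":0,"rx":0,"ry":0,"rz":0},
    {"dx":0,"dy":0,"dz":0,"rx":0,"ry":0,"rz":0},
    {"dx":0,"dy":0,"dz":0,"rx":0,"ry":0,"rz":0},
  ],
)

```text
clock: 7.63
eef_pos: [0.4424, -0.2566, 0.1173]
eef_rot: [0.985, 0.171, -0.0, -0.0]
force: [-0.9, 0.7, 0.3]
gripper_width: 0.0004
grip_force: 0.0
```

```bash
python3 - <<'E'
from h import *
rel([.446,-.257,.062]);look(['yellow_tip','green_tip'],'w5',('wrist','side'))
E
```

```text
clk 7.6333 tcp [ 0.4424 -0.2566  0.1173] F [-0.9   0.73  0.34] xang 19.7 tilt [-0.001  0.    -1.   ] w 0.0003605232681747517
tool mm [ 3.2  1.6 55.3]
wrist green_tip 0.81 [ 0.4477 -0.255   0.0622] 277 217
side yellow_tip 0.72 [ 0.5425 -0.4671  0.0621] 293 123
side yellow_tip 0.7 [0.2703 0.0125 0.0641] 422 256
side yellow_tip 0.61 [ 0.4998 -0.0489  0.0621] 300 225
side green_tip 0.86 [ 0.4447 -0.2565  0.0622] 328 168
```

View pics/w5.png

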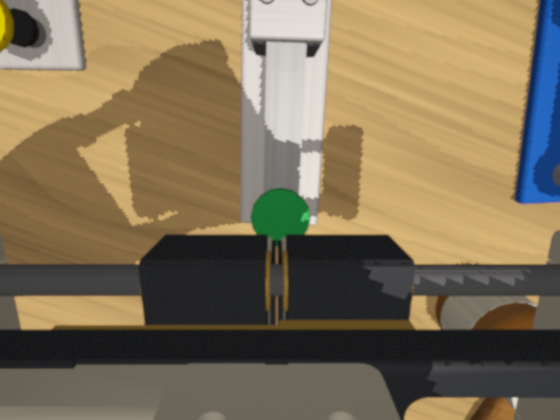

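The yellow blade has sprung back (side estimate z = 0.062). The wrist view shows the green pad at (281,215), straight ahead and aligned with the tool, and the jar at the right is clear of the gripper body. I'll descend.

send_rows(
  plan=[
    {"dx":0,"dy":1,"dz":20,"rx":0,"ry":0,"rz":0},
    {"dx":0,"dy":0,"dz":20,"rx":0,"ry":0,"rz":0},
    {"dx":0,"dy":0,"dz":8,"rx":0,"ry":0,"rz":0},
    {"dx":0,"dy":0,"dz":5,"rx":0,"ry":0,"rz":0},
    {"dx":0,"dy":0,"dz":5,"rx":0,"ry":0,"rz":0},
    {"dx":0,"dy":0,"dz":5,"rx":0,"ry":0,"rz":0},
    {"dx":0,"dy":0,"dz":5,"rx":0,"ry":0,"rz":0},
    {"dx":0,"dy":0,"dz":5,"rx":0,"ry":0,"rz":0},
    {"dx":0,"dy":0,"dz":3,"rx":0,"ry":0,"rz":0},
    {"dx":0,"dy":0,"dz":0,"rx":0,"ry":0,"rz":0},
  ],
)

```text
clock: 8.77
eef_pos: [0.4444, -0.256, 0.0417]
eef_rot: [0.985, 0.173, 0.001, 0.0]
force: [-1.2, 3.2, 8.7]
gripper_width: 0.0002
grip_force: 4.0
```

send_rows(
  plan=[
    {"dx":0,"dy":0,"dz":1,"rx":0,"ry":0,"rz":0},
    {"dx":0,"dy":0,"dz":0,"rx":0,"ry":0,"rz":0},
  ],
)

```text
clock: 8.93
eef_pos: [0.4444, -0.2559, 0.0411]
eef_rot: [0.985, 0.173, 0.001, 0.0]
force: [-1.6, 4.5, 8.1]
gripper_width: 0.0006
grip_force: 4.1
```

send_rows(
  plan=[
    {"dx":0,"dy":0,"dz":1,"rx":0,"ry":0,"rz":0},
    {"dx":0,"dy":0,"dz":0,"rx":0,"ry":0,"rz":0},
  ],
)

```text
clock: 9.1
eef_pos: [0.4445, -0.2559, 0.0402]
eef_rot: [0.985, 0.173, 0.001, 0.0]
force: [-0.7, 4.1, 8.7]
gripper_width: 0.0005
grip_force: 4.3
```

send_rows(
  plan=[
    {"dx":0,"dy":0,"dz":1,"rx":0,"ry":0,"rz":0},
    {"dx":0,"dy":0,"dz":0,"rx":0,"ry":0,"rz":0},
  ],
)

```text
clock: 9.27
eef_pos: [0.4447, -0.2559, 0.0393]
eef_rot: [0.985, 0.173, 0.001, 0.001]
force: [-0.5, 4.6, 9.8]
gripper_width: 0.0004
grip_force: 4.4
```

send_rows(
  plan=[
    {"dx":0,"dy":0,"dz":1,"rx":0,"ry":0,"rz":0},
    {"dx":0,"dy":0,"dz":0,"rx":0,"ry":0,"rz":0},
  ],
)

```text
clock: 9.43
eef_pos: [0.4448, -0.2559, 0.0386]
eef_rot: [0.985, 0.173, 0.001, 0.001]
force: [-0.9, 5.1, 13.0]
gripper_width: 0.0006
grip_force: 6.1
```

send_rows(
  plan=[
    {"dx":0,"dy":0,"dz":1,"rx":0,"ry":0,"rz":0},
    {"dx":0,"dy":0,"dz":0,"rx":0,"ry":0,"rz":0},
  ],
)

```text
clock: 9.6
eef_pos: [0.4449, -0.2559, 0.0381]
eef_rot: [0.985, 0.173, 0.001, 0.001]
force: [-1.4, 6.2, 17.2]
gripper_width: 0.0005
grip_force: 8.3
```

The force has jumped to 17 N against a 9 N spring, so the green blade is on its stop. I'll hold for over a second and then release.

send_rows(
  plan=[
    {"dx":0,"dy":0,"dz":0,"rx":0,"ry":0,"rz":0},
    {"dx":0,"dy":0,"dz":0,"rx":0,"ry":0,"rz":0},
    {"dx":0,"dy":0,"dz":0,"rx":0,"ry":0,"rz":0},
    {"dx":0,"dy":0,"dz":0,"rx":0,"ry":0,"rz":0},
    {"dx":0,"dy":0,"dz":0,"rx":0,"ry":0,"rz":0},
    {"dx":0,"dy":0,"dz":0,"rx":0,"ry":0,"rz":0},
    {"dx":0,"dy":0,"dz":0,"rx":0,"ry":0,"rz":0},
    {"dx":0,"dy":0,"dz":0,"rx":0,"ry":0,"rz":0},
    {"dx":0,"dy":0,"dz":0,"rx":0,"ry":0,"rz":0},
    {"dx":0,"dy":0,"dz":0,"rx":0,"ry":0,"rz":0},
  ],
)

```text
clock: 10.43
eef_pos: [0.4449, -0.256, 0.0382]
eef_rot: [0.985, 0.173, 0.001, 0.001]
force: [-2.0, 5.2, 17.2]
gripper_width: 0.0005
grip_force: 7.9
```

send_rows(
  plan=[
    {"dx":0,"dy":0,"dz":0,"rx":0,"ry":0,"rz":0},
    {"dx":0,"dy":0,"dz":0,"rx":0,"ry":0,"rz":0},
    {"dx":0,"dy":0,"dz":0,"rx":0,"ry":0,"rz":0},
    {"dx":0,"dy":0,"dz":0,"rx":0,"ry":0,"rz":0},
    {"dx":0,"dy":0,"dz":0,"rx":0,"ry":0,"rz":0},
    {"dx":0,"dy":0,"dz":-4,"rx":0,"ry":0,"rz":0},
    {"dx":0,"dy":0,"dz":-8,"rx":0,"ry":0,"rz":0},
    {"dx":0,"dy":0,"dz":-8,"rx":0,"ry":0,"rz":0},
    {"dx":0,"dy":0,"dz":-8,"rx":0,"ry":0,"rz":0},
    {"dx":0,"dy":0,"dz":-12,"rx":0,"ry":0,"rz":0},
  ],
)

```text
clock: 11.27
eef_pos: [0.4436, -0.2561, 0.0764]
eef_rot: [0.985, 0.173, -0.0, 0.0]
force: [-0.4, -0.0, -0.1]
gripper_width: 0.0
grip_force: 0.0
```

send_rows(
  plan=[
    {"dx":0,"dy":0,"dz":-25,"rx":0,"ry":0,"rz":0},
    {"dx":0,"dy":0,"dz":-30,"rx":0,"ry":0,"rz":0},
    {"dx":0,"dy":0,"dz":-30,"rx":0,"ry":0,"rz":0},
    {"dx":0,"dy":0,"dz":0,"rx":0,"ry":0,"rz":0},
    {"dx":0,"dy":0,"dz":0,"rx":0,"ry":0,"rz":0},
    {"dx":0,"dy":0,"dz":0,"rx":0,"ry":0,"rz":0},
  ],
)

```text
clock: 11.77
eef_pos: [0.4435, -0.2559, 0.1609]
eef_rot: [0.985, 0.173, -0.0, 0.0]
force: [-0.5, 0.5, -0.6]
gripper_width: 0.0003
grip_force: 0.0
```

```bash
python3 - <<'E'
from h import *
rel([.446,-.257,.062]);look(['yellow_tip','green_tip','mug_center'],None,('side',))
cv2.imwrite('pics/s6.png',read_camera('side')[:,:,::-1])
E
```

```text
clk 11.7667 tcp [ 0.4435 -0.2559  0.1609] F [-0.54  0.48 -0.57] xang 19.9 tilt [-0. -0. -1.] w 0.00027501499968559176
tool mm [ 2.   1.9 98.9]
side yellow_tip 0.97 [0.269  0.011  0.0643] 422 256
side yellow_tip 0.72 [ 0.5014 -0.0476  0.0646] 299 225
side yellow_tip 0.69 [ 0.5393 -0.4631  0.0629] 294 124
side green_tip 0.63 [ 0.4478 -0.2558  0.06  ] 326 169
side mug_center 0.91 [ 0.7401 -0.133   0.0427] 194 198
```

View pics/s6.png

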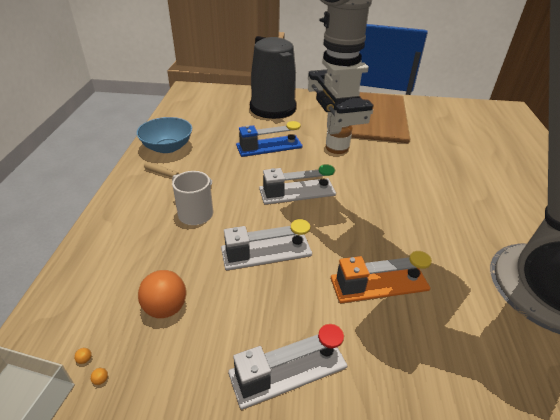

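The yellow pad (300,226) and green pad (327,169) are both back up, the mug (194,198) and red gauge are unmoved, and the arm is clear of everything.

```bash
python3 -c "from bench import *;print(finish_job())"
```

```text
the job is handed in; nothing more can be done
None
```

I pressed the yellow blade and then the green one onto their stops, held each for over a second and let each spring back up; the red-padded blade and the mug were not touched, and the job was handed in at about 12 s.

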